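# Fit the drip collar and open the push-and-turn cap of the cleaner jug

### The job

Get the cleaner jug ready for pouring: take the wide steel drip collar out of the parts tray, lower it over the still closed cap so that it lies flat on the flange around the jug's neck, and only then let go of it. Then press the jug's push-and-turn safety cap down, twist it counter-clockwise while it is down until it comes free, lift it straight off, and finish while still holding the cap, upright and still, about 8 cm above the jug's neck. Leave the collar lying on the flange and everything else on the counter where it stands.

Things in the scene. Friction and masses are not known exactly. Their poses are not given: they have to be found in the camera images.
- jug: White cleaner jug, fixed, clamped in a steel holder with a 125 mm square base plate. Body 100 mm across to 88 mm height, shoulder sloping in to 48 mm across at 113 mm; neck above. Origin: centre of the underside, on the counter; z up along the neck; its handle loop sticks out along its +x to 85 mm from the axis, below 95 mm height.
- jug_seat (a point): Centre of the upper face of the neck flange (54 mm across, 7 mm thick, 125 mm above the counter), where the wide collar's underside comes to lie. Axes as the jug's. Above it the neck is 40 mm across for 5 mm, then tapers in to 31 mm at 13 mm, under the cap. A collar lying here has its top 139 mm above the counter, 8 mm below the edge of the closed cap.
- cap_home (a point): Where the cap's origin is when closed: on the jug's axis, 147 mm above the counter. Axes as the jug's. A spring in the mouth pushes the cap up: 3 N when closed, 8 N when fully down, 7 mm lower, where it stops solidly. Pressed down by 4.5 mm or more it can turn counter-clockwise seen from above; after 40 to 135 degrees (75 is good, no stop there) it is free to lift off.
- cap: Grey ribbed plastic cap, loose, about 30 g: 39 mm diameter, 24 mm high, closed flat top, 171 mm above the counter when closed. Origin: centre of its open lower edge; z up; when closed its x axis points along the jug's x. Unless pressed down it cannot turn more than about 5 degrees; clockwise is always blocked. About 1 mm of slack sideways.
- wide_collar: Plain steel ring, loose, about 60 g: outside diameter 59 mm, inside 48 mm, 14 mm high. Origin: centre of its underside; z up. It lies flat in any one of the tray's three compartments. It passes over the 39 mm cap with 4.5 mm to spare all round, and on the flange it can shift sideways by up to 4 mm.
- narrow_collar: Plain steel ring of the wrong size (outside 44 mm, inside 31 mm, 14 mm high), loose in another compartment of the tray; leave it. Origin: centre of its underside.
- nozzle: Steel cone-shaped piping nozzle, 30 mm across the foot, 45 mm high, standing loose in the third compartment; leave it. Origin: centre of its underside.
- tray: White parts tray, fixed: 145 (x) x 352 (y) x 24 mm high, walls and floor 4 mm thick, two dividers as high as the rim make three compartments in a row along y, each about 137 (x) x 112 (y) mm, centres at y = +116, 0 and -116 mm. Origin: centre of its underside.
- cup: Glass measuring cup with a handle, 84 mm across, 95 mm high, loose; bystander. Origin: centre of its underside.
- bowl: Steel bowl, 110 mm across, 50 mm high, loose; bystander. Origin: centre of its underside.
- spatula: Spatula lying flat, loose; bystander. Its origin lies within its length.
- jar: Amber jar with a steel lid, 64 mm across, 85 mm high, loose; bystander. Origin: centre of its underside.

How it is judged:
By the outcome, as a careful person would: the job done as asked, in the order asked, and still so for the second after the job is handed in, while the arm keeps its last pose, push and grip.
It also fails if it takes over 48 s, if anything falls off the work surface, if the arm or the gripper's body presses on something with over 40 N, if the wrist force passes 120 N, or if a joint passes its speed limit or range.

### The arm

A 6-joint arm with a two-finger parallel gripper is mounted at the origin on the work surface. World frame = base frame: x ahead of the robot, y to its left, z up, the work surface at z = 0. Lengths are in m, angles in rad, forces in N, time in s.
With the tool pointing down it reaches from about 0.3 to 0.85 m from the base axis. Payload 5.4 kg.
Tool frame: the origin (TCP) lies at the very end of the fingers, on their centre line; the grasp point (between the pads) lies 19 mm behind it; z points along the fingers, y is the line along which they close (so a half turn about z gives the same grasp; the last joint's range is limited). The gripper opens to 85 mm and grips with 20 to 120 N. Pads are 22 mm wide; open, the fingers measure 114 mm over their backs; the gripper's body (76 mm by 85 mm) begins 54 mm behind the grasp point. The pads swing forward as they close: fully open they stand 13 mm farther back than shut.
Start: joints at [0.939, 0.158, 1.597, -0, 1.386, -0.21], TCP at [0.235, 0.525, 0.231] pointing down, gripper open.
Joint ranges: [-2.91, 2.91], [-0.94, 2.29], [0.18, 2.7], [-1.29, 4.43], [0.17, 2.64], [-3, 3]. Speed limits (rad/s): [2.57, 2.57, 3.14, 3.14, 3.14, 3.14].

### API

Orientations are given as [roll, pitch, yaw] about the fixed x, y, z axes, in that order (R = Rz(yaw) Ry(pitch) Rx(roll)).
In Python, from bench import r gives the robot as it stands.
- The arm moves only by the tool apply_moves, never from a script. Its arguments are lists of equal length, an entry for each row: "translation": the shift along the tool's x, y, z in cm, a list of three; "twist": the turn, a rotation vector about the tool's x, y, z in degrees, a list of three. In form: {"translation": [[tx, ty, tz], ...], "twist": [[ax, ay, az], ...]}. A call has 1 to 8 rows; each row is the pose to reach, as a shift and turn from the pose commanded when the call began, along the tool's axes at that moment; what a row does not reach only later rows make up. A row lasts 1/10 s, in which the tool goes at most 50 mm and 8.59 degrees, less where a joint would pass 70% of its speed; a pose out of reach is approached as far as the arm can. A call with a gripper value outside its range is refused whole. "grip" is the opening, from -1 (shut) to 1 (fully open), set as the call begins (left out, the last holds). The fingers move at their own pace and stop on an object; the grip force is fixed at half the most. Time passes only in rows, so rows that repeat a pose let the fingers close. It gives the time, the measured TCP pose, the force, the opening and the grip force at its end, in the units of the state.
- r.state(): the state, without advancing time (a new reading comes with each control period).
- r.snapshot(name): name is "scene" or "side" or "wrist"; returns a dict with "frame" (400x640x3 uint8, red, green, blue), "z_map" (400x640 float32, m along the optical axis (not along the pixel's ray), 0 where there is no reading), "K" (3x3 intrinsics, pixels), "pose" (4x4, takes a point from camera to world coordinates). Camera axes: x right, y down, z forward; pixel columns grow to the right and rows downward; lengths in m; the calibration is good to about 2 mm. A picture is of the moment at which its call begins.
- r.close_job(): hands the job in; it is judged then, once.
Trained networks look in the newest picture that a camera, given by its name, has taken for a name from the list of things; names that differ only in an ending like _2 or _b are one class to them, and where a whole thing is asked for, a point or a joint stands for the part that bears it (a point fixed in the world has none). Each returns a list of dicts, best first, with "conf" (0 to 1); they miss things now and then, are a little off and sometimes report something else, mostly with a low value. They report only what shows in the picture. A call takes as long as a camera call.
- r.masks_of(query, camera): "pixels" (400x640 bool, what is visible of it) and "box" ([left, top, right, bottom] in pixels, round what is visible of it).
The state is a dict: "time_s": time; "joint_pos": joint angles; "qvel": joint speeds; "joint_torque": joint torques, N m; "tool_pos": TCP position; "tool_rot": TCP orientation; "ft_force": force on the tool from outside, world axes, zero at the start; "torque": the same for the moment, N m; "width": finger opening in m; "gripper_force": force on a finger pad.
Only numpy, scipy, OpenCV 4.12 (cv2) and the standard library are available. Lean on these libraries where they do the work, as an engineer would, in place of code of your own. Each camera call takes 0.05 s, during which the arm holds its last target. There are 200 camera calls.

## Working session

There is one attempt and no reset: what is moved stays moved. The work goes in short steps, Python scripts to look and compute and a tool call to move; the robot and the scene stay as the last step left them, time stands still between calls to the robot, and variables do not carry over. Pictures are saved under pics/ and viewed, at most 10 in all, crops included, and the job is handed in when it is done.

Besides the shell and the picture viewer there is one more tool, called after "Call:" as name(argument=value, ...), one argument or row to a line, values as JSON. apply_moves: Moves the arm, as the interface text tells. Its arguments: {"type":"object","properties":{"translation":{"type":"array","items":{"type":"array","items":{"type":"number"}}},"twist":{"type":"array","items":{"type":"array","items":{"type":"number"}}},"grip":{"type":"number"}},"required":["translation","twist"]}

```bash
ls; mkdir -p pics; cat > h.py <<'E'
import numpy as np, cv2
from bench import r
from scipy.spatial.transform import Rotation as R
def pts(s,m):
    v,u=np.nonzero(m&(s["z_map"]>0)); z=s["z_map"][v,u]; K=s["K"]
    p=np.stack([(u-K[0,2])/K[0,0]*z,(v-K[1,2])/K[1,1]*z,z],1)
    return p@s["pose"][:3,:3].T+s["pose"][:3,3]
def save(s,n): cv2.imwrite("pics/"+n,s["frame"][:,:,::-1])
E
python3 - <<'E'
from h import *
s0=r.state(); print({k:np.round(v,3) for k,v in s0.items()})
for c in ["scene","side"]:
    s=r.snapshot(c); save(s,c+".png"); print(c,np.round(s["pose"],2).tolist())
    for q in ["jug","cap","wide_collar","narrow_collar","nozzle","tray","cup","bowl","spatula","jar"]:
        for d in r.masks_of(q,c)[:2]:
            p=pts(s,d["pixels"])
            if len(p)<5: continue
            print(q,round(d["conf"],2),np.round(d["box"]),np.round(np.median(p,0),3),np.round(np.percentile(p,2,0),3),np.round(np.percentile(p,98,0),3))
E
```

```text
pics
{'time_s': np.float64(0.0), 'joint_pos': array([ 0.939,  0.159,  1.598, -0.   ,  1.386, -0.21 ]), 'qvel': array([-0.001, -0.001, -0.001,  0.   , -0.001, -0.   ]), 'joint_torque': array([-1.0000e-03, -3.9600e+01, -3.3143e+01, -0.0000e+00,  8.0000e-03,
        0.0000e+00]), 'tool_pos': array([0.235, 0.524, 0.23 ]), 'tool_rot': array([-3.14, -0.  ,  2.72]), 'ft_force': array([-0.119,  0.289, -0.29 ]), 'torque': array([-0.019,  0.006, -0.022]), 'gripper_force': np.float64(0.0), 'width': np.float64(0.086)}
scene [[0.29, 0.51, -0.81, 1.38], [0.96, -0.17, 0.24, -0.35], [-0.02, -0.84, -0.54, 0.7], [0.0, 0.0, 0.0, 1.0]]
jug 0.56 [251. 209. 320. 279.] [ 0.585 -0.197  0.063] [ 0.524 -0.251  0.002] [ 0.624 -0.125  0.134]
cap 0.82 [272. 188. 288. 212.] [ 0.558 -0.189  0.166] [ 0.257 -0.207 -0.001] [ 0.568 -0.13   0.172]
wide_collar 0.68 [448. 209. 468. 221.] [0.545 0.294 0.012] [0.516 0.264 0.002] [0.572 0.321 0.019]
wide_collar 0.52 [271. 190. 290. 209.] [ 0.559 -0.191  0.169] [ 0.534 -0.207  0.152] [ 0.568 -0.172  0.172]
narrow_collar 0.44 [414. 220. 431. 233.] [0.55  0.181 0.013] [0.528 0
[... 1513 characters left out ...]
 -0.397  0.052]
narrow_collar 0.43 [307. 290. 321. 302.] [0.549 0.189 0.015] [0.532 0.161 0.005] [0.567 0.203 0.02 ]
nozzle 0.41 [307. 254. 316. 271.] [0.567 0.082 0.021] [0.554 0.072 0.003] [0.581 0.089 0.048]
tray 0.98 [282. 243. 343. 366.] [0.557 0.209 0.004] [0.479 0.008 0.   ] [0.635 0.359 0.024]
cup 0.91 [222. 204. 255. 250.] [0.78  0.01  0.059] [ 0.738 -0.054  0.001] [0.817 0.053 0.095]
bowl 0.92 [363. 139. 392. 154.] [ 0.377 -0.474  0.032] [ 0.332 -0.5    0.006] [ 0.424 -0.397  0.051]
spatula 0.8 [278. 146. 353. 154.] [ 0.667 -0.476  0.005] [ 0.478 -0.513 -0.001] [ 0.743 -0.45   0.021]
jar 0.87 [370. 158. 395. 189.] [ 0.359 -0.27   0.053] [ 0.316 -0.409 -0.002] [ 0.39  -0.257  0.087]
```

View images.

```bash
python3 - <<'E'
import cv2
a=cv2.imread("pics/scene.png")[150:350,180:530]; cv2.imwrite("pics/c1.png",cv2.resize(a,None,fx=2.2,fy=2.2))
E
```

```text
(no output)
```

View pics/c1.png

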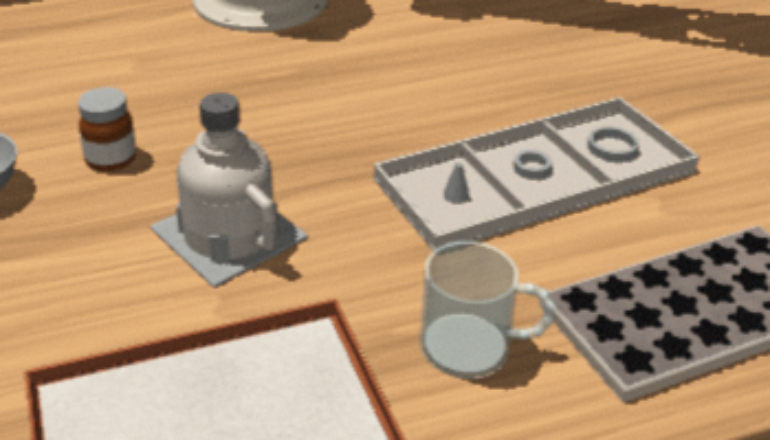

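Call:
apply_moves(
  translation=[
    [-37.5,-8.4,8],
    [-37.5,-8.4,8],
    [-37.5,-8.4,8],
    [-37.5,-8.4,8],
    [-37.5,-8.4,8],
    [-37.5,-8.4,8],
    [-37.5,-8.4,8],
    [-37.5,-8.4,8],
  ],
  twist=[
    [0,0,65.8],
    [0,0,65.8],
    [0,0,65.8],
    [0,0,65.8],
    [0,0,65.8],
    [0,0,65.8],
    [0,0,65.8],
    [0,0,65.8],
  ],
)

```text
time_s: 1.9
tool_pos: [0.5449, 0.2925, 0.1508]
tool_rot: [3.141, 0.0, 1.565]
ft_force: [-0.0, -0.2, 0.4]
width: 0.0853
gripper_force: 0.0
```

```bash
cat >> h.py <<'E'
def st():
    s=r.state(); print(round(s["time_s"],2),np.round(s["tool_pos"],4),np.round(s["tool_rot"],3),np.round(s["ft_force"],1),round(s["width"],4),round(s["gripper_force"],1)); return s
def totool(d,s=None):
    s=s or r.state(); return np.round(R.from_euler("xyz",s["tool_rot"]).inv().apply(d)*100,2)
E
python3 - <<'E'
from h import *
st()
s=r.snapshot("wrist"); save(s,"w1.png"); print(np.round(s["pose"],3).tolist())
for q in ["wide_collar","tray"]:
  for d in r.masks_of(q,"wrist")[:2]:
    p=pts(s,d["pixels"]); print(q,d["conf"],d["box"])
    if q[0]=="w":
        t=p[p[:,2]>.013]; print(len(t),t.min(0),t.max(0),np.median(t,0)); (c,rad)=cv2.minEnclosingCircle(t[:,:2].astype(np.float32)); print(c,rad)
    else:
        t=p[p[:,2]>.02]; print(len(t),cv2.minAreaRect(t[:,:2].astype(np.float32)))
E
```

```text
1.9 [0.5449 0.2925 0.1508] [3.141 0.    1.565] [-0.  -0.2  0.4] 0.0853 0.0
[[1.0, -0.004, -0.002, 0.545], [-0.005, -0.946, -0.325, 0.375], [-0.0, 0.325, -0.946, 0.294], [0.0, 0.0, 0.0, 1.0]]
wide_collar 0.85 [290.5, 146.0, 355.6, 212.5]
1188 [0.51457203 0.26397794 0.01304252] [0.5721639  0.32192987 0.0204269 ] [0.54322074 0.29331245 0.01792228]
(0.5430792570114136, 0.2929115295410156) 0.02932845801115036
tray 0.86 [233.7, 99.9, 414.8, 384.8]
4558 ((0.5558876991271973, 0.2090224325656891), (0.14532265067100525, 0.2940564751625061), 5.980962753295898)
```

View pics/w1.png

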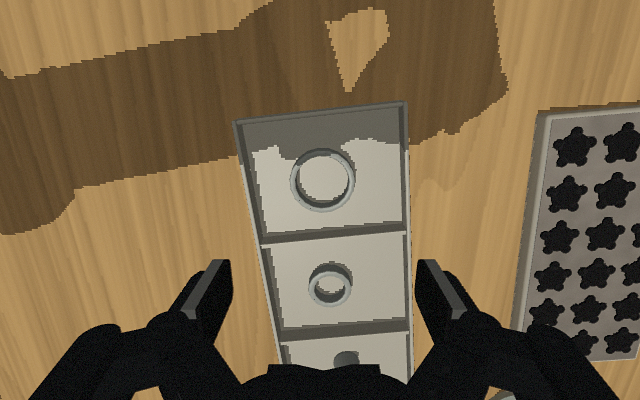

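Call:
apply_moves(
  translation=[
    [0.04,-0.18,5],
    [0.04,-0.18,9],
    [0.04,-0.18,11.5],
    [0.04,-0.18,12],
    [0.04,-0.18,12],
  ],
  twist=[
    [0,0,0],
    [0,0,0],
    [0,0,0],
    [0,0,0],
    [0,0,0],
  ],
  grip=0.69,
)

```text
time_s: 2.55
tool_pos: [0.5405, 0.2955, 0.0313]
tool_rot: [-3.141, 0.0, 1.573]
ft_force: [0.3, -0.1, 0.7]
width: 0.0724
gripper_force: 0.0
```

```bash
cat >> h.py <<'E'
def tips(s,st):
    m=np.ones(s["z_map"].shape,bool); p=pts(s,m)-st["tool_pos"]; q=R.from_euler("xyz",st["tool_rot"]).inv().apply(p)
    for sg in (1,-1):
        k=(abs(q[:,0])<.013)&(sg*q[:,1]>.01)&(sg*q[:,1]<.06)&(q[:,2]<.012)&(q[:,2]>-.06); t=q[k]
        for lo in np.arange(-.03,.012,.003):
            w=t[(t[:,2]>=lo)&(t[:,2]<lo+.003)]
            if len(w): print(sg,round(lo*1e3,1),len(w),np.round(np.abs(w[:,1]).min()*1e3,1),np.round(np.abs(w[:,1]).max()*1e3,1))
E
python3 - <<'E'
from h import *
a=st()
s=r.snapshot("wrist"); save(s,"w2.png"); tips(s,a)
for d in r.masks_of("wide_collar","wrist")[:1]:
    p=pts(s,d["pixels"]); t=p[p[:,2]>.013]; print(d["conf"],cv2.minEnclosingCircle(t[:,:2].astype(np.float32)))
E
```

```text
2.55 [0.5405 0.2955 0.0313] [-3.141  0.     1.573] [ 0.3 -0.1  0.7] 0.0724 0.0
1 -30.0 211 35.5 49.5
1 -27.0 204 35.5 49.5
1 -24.0 197 35.5 49.6
1 -21.0 164 35.4 49.4
1 -18.0 152 35.5 48.8
1 -15.0 119 35.5 46.8
1 -12.0 56 35.6 42.2
1 -9.0 8 35.9 36.2
1 9.0 14 24.9 30.6
-1 -30.0 227 35.7 49.8
-1 -27.0 196 35.7 50.0
-1 -24.0 183 35.9 49.9
-1 -21.0 174 35.9 49.8
-1 -18.0 143 36.0 48.7
-1 -15.0 119 35.9 46.9
-1 -12.0 61 36.0 42.8
-1 -9.0 7 36.3 36.6
-1 9.0 7 20.1 22.9
0.65 ((0.5433047413825989, 0.2924444079399109), 0.03001299500465393)
```

View pics/w2.png

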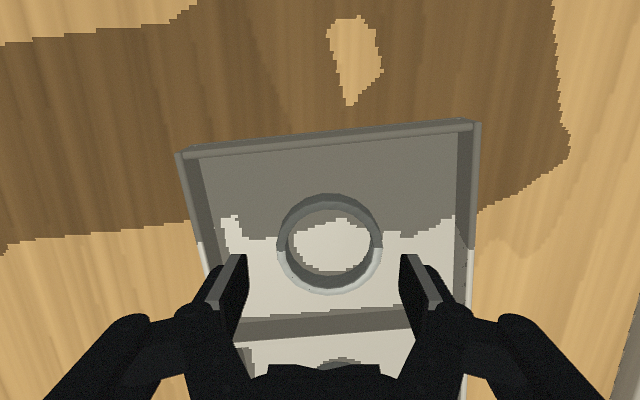

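Call:
apply_moves(
  translation=[
    [0,0,0.5],
    [0,0,1],
    [0,0,1],
  ],
  twist=[
    [0,0,0],
    [0,0,0],
    [0,0,0],
  ],
)

```text
time_s: 2.95
tool_pos: [0.5411, 0.2947, 0.021]
tool_rot: [-3.141, 0.0, 1.571]
ft_force: [-0.4, -0.9, 0.4]
width: 0.072
gripper_force: 0.0
```

```bash
python3 - <<'E'
from h import *
a=st()
s=r.snapshot("wrist"); a=st(); 
for d in r.masks_of("wide_collar","wrist")[:1]:
    a=st()
    p=pts(s,d["pixels"]); t=p[p[:,2]>.013]; c=cv2.minEnclosingCircle(t[:,:2].astype(np.float32)); print(d["conf"],c)
    v,u=np.nonzero(d["pixels"]); print(u.mean(),u.min(),u.max())
# finger-centre in camera frame vs ring
print(totool(np.array([*c[0],.0])-a["tool_pos"]), np.round(s["pose"][:3,3],4))
E
```

```text
2.95 [0.5411 0.2947 0.021 ] [-3.141  0.     1.571] [-0.4 -0.9  0.4] 0.072 0.0
3.0 [0.5411 0.2947 0.0211] [-3.141  0.     1.571] [-0.9  0.4 -0.1] 0.0721 0.0
3.05 [0.5413 0.2948 0.0213] [-3.141  0.     1.571] [ 0.5  0.8 -0. ] 0.0724 0.0
0.59 ((0.5429966449737549, 0.2929096519947052), 0.029770929366350174)
328.12567866478986 272 385
[-0.19  0.17  2.13] [0.5408 0.3774 0.1639]
```

Call:
apply_moves(
  translation=[
    [-0.2,0.2,0.8],
    [-0.2,0.2,1.7],
    [-0.2,0.2,1.95],
    [-0.2,0.2,1.95],
  ],
  twist=[
    [0,0,0],
    [0,0,0],
    [0,0,0],
    [0,0,0],
  ],
)

```text
time_s: 3.45
tool_pos: [0.5425, 0.2925, 0.0006]
tool_rot: [-3.139, 0.001, 1.571]
ft_force: [0.6, -0.3, -0.1]
width: 0.0723
gripper_force: 0.0
```

Call:
apply_moves(
  translation=[
    [0,0,0],
    [0,0,0],
    [0,0,0],
    [0,0,0],
    [0,0,0],
  ],
  twist=[
    [0,0,0],
    [0,0,0],
    [0,0,0],
    [0,0,0],
    [0,0,0],
  ],
  grip=-1,
)

```text
time_s: 3.95
tool_pos: [0.544, 0.293, 0.0025]
tool_rot: [3.14, -0.0, 1.571]
ft_force: [0.2, -0.2, 5.2]
width: 0.0566
gripper_force: 64.2
```

Call:
apply_moves(
  translation=[
    [0,0,-1],
    [0,0,-3],
    [0,0,-8],
    [0,0,-13],
    [0,0,-18],
    [0,0,-23],
    [0,0,-23],
    [0,0,-23],
  ],
  twist=[
    [0,0,0],
    [0,0,0],
    [0,0,0],
    [0,0,0],
    [0,0,0],
    [0,0,0],
    [0,0,0],
    [0,0,0],
  ],
)

```text
time_s: 4.75
tool_pos: [0.5438, 0.293, 0.2335]
tool_rot: [3.139, -0.001, 1.571]
ft_force: [-0.6, -0.5, -1.1]
width: 0.0569
gripper_force: 64.2
```

```bash
python3 - <<'E'
from h import *
a=st()
s=r.snapshot("wrist"); save(s,"w3.png"); tips(s,a)
for d in r.masks_of("wide_collar","wrist")[:1]:
    p=pts(s,d["pixels"])-a["tool_pos"]; q=R.from_euler("xyz",a["tool_rot"]).inv().apply(p)*1e3
    print(d["conf"],d["box"],np.round(np.percentile(q,[1,50,99],0),1))
    t=q[q[:,2]<np.percentile(q[:,2],5)+4]; print(cv2.minEnclosingCircle(t[:,:2].astype(np.float32)))
    A=np.c_[t[:,:2],np.ones(len(t))]; print(np.linalg.lstsq(A,t[:,2],rcond=None)[0])
E
```

```text
4.75 [0.5438 0.293  0.2335] [ 3.139e+00 -1.000e-03  1.571e+00] [-0.6 -0.5 -1.1] 0.0569 64.2
1 -30.0 195 27.9 41.8
1 -27.0 186 28.0 42.0
1 -24.0 173 27.9 41.9
1 -21.0 156 27.9 42.0
1 -18.0 571 20.1 41.9
1 -15.0 320 19.4 40.9
1 -12.0 124 19.8 40.2
1 -9.0 70 19.3 34.7
1 -6.0 53 19.6 27.0
1 -3.0 5 20.4 23.8
-1 -30.0 199 28.3 42.2
-1 -27.0 185 28.4 42.2
-1 -24.0 159 28.4 42.1
-1 -21.0 173 28.3 42.4
-1 -18.0 576 20.9 42.2
-1 -15.0 284 20.4 41.3
-1 -12.0 126 20.4 40.3
-1 -9.0 64 20.3 34.6
-1 -6.0 50 20.1 26.6
-1 -3.0 6 21.7 23.9
0.81 [261.5, 206.2, 386.7, 325.3] [[-97.8 -28.2 -16.7]
 [ -3.4  -0.  -14.6]
 [ 28.9  27.8 228.7]]
((0.12947671115398407, 0.014779229648411274), 29.60947608947754)
[-2.06300467e-03  1.50756211e-03 -1.51251516e+01]
```

View pics/w3.png

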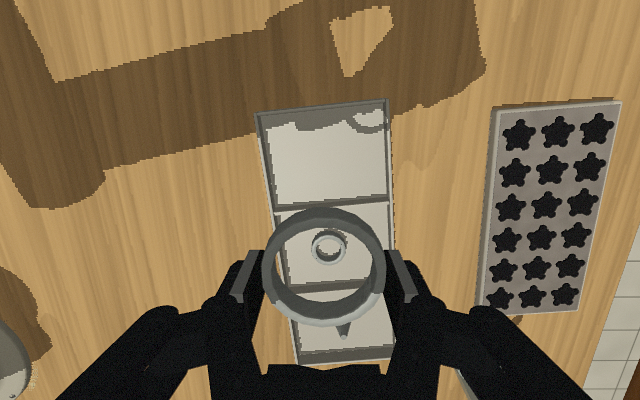

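Call:
apply_moves(
  translation=[
    [-2,0.1,-1.7],
    [-6,0.1,-1.7],
    [-11,0.2,-1.7],
    [-16,0.2,-1.7],
    [-21,0.3,-1.7],
    [-26,0.3,-1.7],
    [-31,0.4,-1.7],
    [-36,0.4,-1.7],
  ],
  twist=[
    [0,0,0],
    [0,0,0],
    [0,0,0],
    [0,0,0],
    [0,0,0],
    [0,0,0],
    [0,0,0],
    [0,0,0],
  ],
)

```text
time_s: 5.65
tool_pos: [0.546, -0.0687, 0.2462]
tool_rot: [-3.137, -0.002, 1.571]
ft_force: [-0.1, 1.1, -0.5]
width: 0.0573
gripper_force: 64.2
```

Call:
apply_moves(
  translation=[
    [-5,0,0],
    [-10,0,0],
    [-14,0,0],
    [-17,0,0],
    [-18.3,0,0],
    [-18.3,0,0],
    [-18.3,0,0],
  ],
  twist=[
    [0,0,0],
    [0,0,0],
    [0,0,0],
    [0,0,0],
    [0,0,0],
    [0,0,0],
    [0,0,0],
  ],
)

```text
time_s: 6.35
tool_pos: [0.5474, -0.2487, 0.2476]
tool_rot: [-3.14, -0.002, 1.572]
ft_force: [0.3, 0.3, -0.3]
width: 0.0568
gripper_force: 64.2
```

```bash
cat > cap.py <<'E'
from h import *
def run(name):
    s=r.snapshot("wrist"); a=st(); save(s,name)
    for q in ["cap","jug"]:
      for d in r.masks_of(q,"wrist")[:1]:
        p=pts(s,d["pixels"]); print(q,round(d["conf"],2),d["box"])
        for lo,hi in ([(.160,.18)] if q=="cap" else [(.121,.132)]):
            t=p[(p[:,2]>lo)&(p[:,2]<hi)]
            if len(t)<20: continue
            c=cv2.minEnclosingCircle(t[:,:2].astype(np.float32)); print(len(t),np.round(c[0],4),round(c[1],4),"z",np.round(np.percentile(t[:,2],[5,50,95]),4))
            if q=="cap": print("to tool cm",totool(np.array([*c[0],.171])-a["tool_pos"],a))
    return s,a
E
python3 -c "
from cap import *
run('w4.png')"
```

```text
6.4 [ 0.5476 -0.2484  0.248 ] [-3.140e+00 -2.000e-03  1.573e+00] [ 0.3  0.3 -0.3] 0.0566 64.2
cap 0.85 [295.0, 88.3, 358.0, 146.5]
2673 [ 0.5479 -0.1885] 0.0202 z [0.1702 0.1714 0.1726]
to tool cm [5.99 0.05 7.71]
jug 0.63 [150.0, 281.0, 217.5, 312.9]
```

View pics/w4.png

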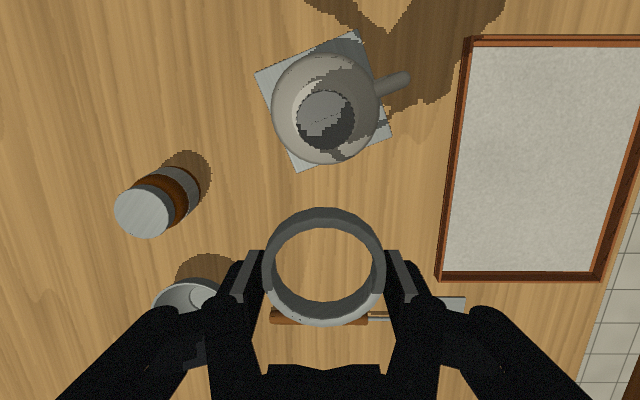

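Call:
apply_moves(
  translation=[
    [3,0.05,0],
    [5,0.05,1],
    [6,0.05,3],
    [6,0.05,5],
    [6,0.05,5.6],
    [6,0.05,5.6],
    [6,0.05,5.6],
  ],
  twist=[
    [0,0,0],
    [0,0,0],
    [0,0,0],
    [0,0,0],
    [0,0,0],
    [0,0,0],
    [0,0,0],
  ],
)

```text
time_s: 7.2
tool_pos: [0.5487, -0.1903, 0.1939]
tool_rot: [3.14, 0.001, 1.572]
ft_force: [0.4, -0.5, 0.1]
width: 0.0569
gripper_force: 64.2
```

```bash
python3 -c "
from cap import *
s,a=run('w5.png')
p=pts(s,np.ones((400,640),bool)); k=(abs(p[:,2]-.1715)<.002)&(np.hypot(p[:,0]-.548,p[:,1]+.1885)<.03); print(k.sum(),p[k].min(0),p[k].max(0))
"
```

```text
7.25 [ 0.5489 -0.1906  0.1942] [3.140e+00 1.000e-03 1.571e+00] [ 0.3  0.  -0.8] 0.0568 64.2
cap 0.91 [289.2, 190.3, 358.4, 262.0]
2286 [ 0.5478 -0.1881] 0.0204 z [0.1638 0.1713 0.1725]
to tool cm [ 0.25 -0.11  2.32]
jug 0.64 [246.8, 83.4, 417.0, 221.9]
1503 [ 0.5479 -0.1882] 0.0271 z [0.1238 0.1254 0.1311]
1949 [ 0.528796   -0.20769178  0.16950487] [ 0.56705614 -0.16877736  0.17340744]
```

View pics/w5.png

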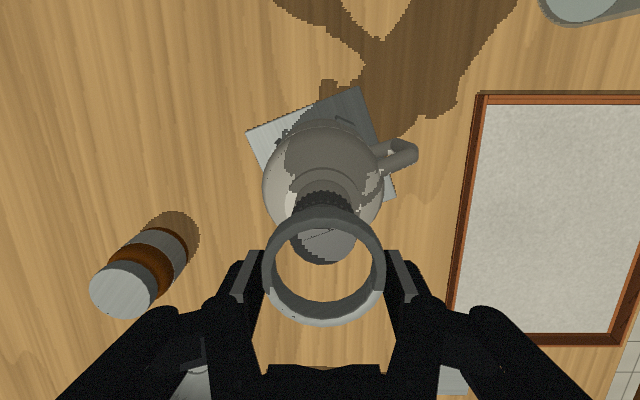

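Call:
apply_moves(
  translation=[
    [0.22,-0.1,0],
    [0.22,-0.1,0.2],
    [0.22,-0.1,1],
    [0.22,-0.1,2],
    [0.22,-0.1,3],
    [0.22,-0.1,4],
    [0.22,-0.1,4.5],
    [0.22,-0.1,4.5],
  ],
  twist=[
    [0,0,0],
    [0,0,0],
    [0,0,0],
    [0,0,0],
    [0,0,0],
    [0,0,0],
    [0,0,0],
    [0,0,0],
  ],
)

```text
time_s: 8.15
tool_pos: [0.5464, -0.1875, 0.1464]
tool_rot: [-3.139, -0.001, 1.571]
ft_force: [0.3, 1.3, -0.6]
width: 0.057
gripper_force: 64.2
```

Call:
apply_moves(
  translation=[
    [-0.05,0.12,0.3],
    [-0.05,0.12,0.8],
    [-0.05,0.12,1.3],
    [-0.05,0.12,1.7],
    [-0.05,0.12,1.9],
    [-0.05,0.12,2.05],
    [-0.05,0.12,2.1],
    [-0.05,0.12,2.1],
  ],
  twist=[
    [0,0,0],
    [0,0,0],
    [0,0,0],
    [0,0,0],
    [0,0,0],
    [0,0,0],
    [0,0,0],
    [0,0,0],
  ],
)

```text
time_s: 8.95
tool_pos: [0.5484, -0.1885, 0.1269]
tool_rot: [3.141, 0.0, 1.571]
ft_force: [-0.7, -0.4, -1.8]
width: 0.0569
gripper_force: 64.2
```

Call:
apply_moves(
  translation=[
    [0,0,0.1],
    [0,0,0.2],
    [0,0,0.3],
    [0,0,0.35],
    [0,0,0.35],
  ],
  twist=[
    [0,0,0],
    [0,0,0],
    [0,0,0],
    [0,0,0],
    [0,0,0],
  ],
)

```text
time_s: 9.45
tool_pos: [0.5484, -0.1885, 0.1236]
tool_rot: [3.142, 0.0, 1.571]
ft_force: [-1.5, 0.2, 1.6]
width: 0.0569
gripper_force: 64.5
```

Call:
apply_moves(
  translation=[
    [0,0,0.05],
    [0,0,0.1],
    [0,0,0.1],
  ],
  twist=[
    [0,0,0],
    [0,0,0],
    [0,0,0],
  ],
)

```text
time_s: 9.75
tool_pos: [0.5484, -0.1885, 0.1235]
tool_rot: [-3.142, 0.0, 1.572]
ft_force: [-4.9, 3.1, 7.8]
width: 0.0569
gripper_force: 65.1
```

```bash
python3 - <<'E'
from h import *
a=st(); s=r.snapshot("wrist")
p=pts(s,np.ones((400,640),bool)); d=np.hypot(p[:,0]-.548,p[:,1]+.1885); k=(d<.0295)&(d>.0245)&(p[:,2]>.11)&(p[:,2]<.15)
for n,m in (("N",p[:,1]>-.175),("E",p[:,0]>.562),("W",p[:,0]<.534),("S",p[:,1]<-.202)): print(n,(k&m).sum(),np.round(np.percentile(p[k&m][:,2],[5,50,90]),4) if (k&m).any() else "")
E
```

```text
9.75 [ 0.5484 -0.1885  0.1235] [-3.142  0.     1.572] [-4.9  3.1  7.8] 0.0569 65.1
N 3201 [0.1106 0.1347 0.1395]
E 1372 [0.1108 0.1388 0.1407]
W 1363 [0.1108 0.1388 0.1428]
S 7 [0.138  0.1388 0.1392]
```

Call:
apply_moves(
  translation=[
    [0,0,0],
    [0,0,0],
    [0,0,0],
    [0,0,0],
  ],
  twist=[
    [0,0,0],
    [0,0,0],
    [0,0,0],
    [0,0,0],
  ],
  grip=0.8,
)

```text
time_s: 10.2
tool_pos: [0.5483, -0.1884, 0.122]
tool_rot: [-3.141, -0.0, 1.571]
ft_force: [0.5, -0.3, -0.1]
width: 0.0768
gripper_force: 0.0
```

Call:
apply_moves(
  translation=[
    [0,0,-1],
    [0,0,-2.5],
    [0,0,-4],
    [0,0,-6],
    [0,0,-7],
    [0,0,-7],
    [0,0,-7],
  ],
  twist=[
    [0,0,0],
    [0,0,0],
    [0,0,0],
    [0,0,0],
    [0,0,0],
    [0,0,0],
    [0,0,0],
  ],
)

```text
time_s: 10.9
tool_pos: [0.5483, -0.1884, 0.1924]
tool_rot: [3.141, 0.0, 1.571]
ft_force: [-0.3, 0.2, -0.2]
width: 0.077
gripper_force: 0.0
```

```bash
python3 - <<'E'
from h import *
from cap import run
s,a=run("w6.png")
for d in r.masks_of("wide_collar","wrist")[:1]:
    p=pts(s,d["pixels"]); t=p[(p[:,2]>.12)&(p[:,2]<.15)]; print(d["conf"],np.round(np.percentile(t[:,2],[5,50,95]),4),cv2.minEnclosingCircle(t[:,:2].astype(np.float32)))
    t=t[t[:,2]>.1365]; print(np.linalg.lstsq(np.c_[t[:,:2]-[.548,-.1885],np.ones(len(t))],t[:,2],rcond=None)[0])
E
```

```text
10.95 [ 0.5479 -0.1882  0.1916] [-3.140e+00 -1.000e-03  1.571e+00] [-0.1  0.2  0.1] 0.077 0.0
cap 0.83 [289.5, 194.7, 359.5, 265.2]
3724 [ 0.5477 -0.1878] 0.0202 z [0.165  0.1713 0.1724]
to tool cm [ 0.05 -0.01  2.06]
jug 0.6 [246.0, 89.1, 418.1, 230.7]
510 [ 0.5485 -0.1822] 0.0259 z [0.1246 0.1264 0.1318]
0.68 [0.1283 0.1388 0.1401] ((0.5484297871589661, -0.1884884536266327), 0.0294712632894516)
[-0.00063418 -0.0054677   0.13904777]
```

View pics/w6.png

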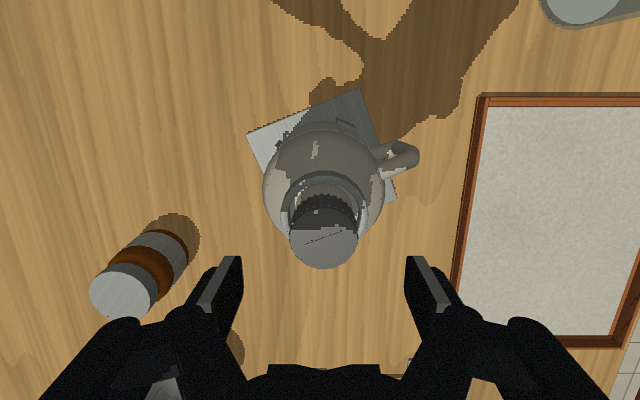

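Call:
apply_moves(
  translation=[
    [0,0,1.5],
    [0,0,3],
    [0,0,4],
    [0,0,4.2],
    [0,0,4.2],
    [0,0,4.2],
  ],
  twist=[
    [0,0,0],
    [0,0,0],
    [0,0,0],
    [0,0,0],
    [0,0,0],
    [0,0,0],
  ],
)

```text
time_s: 11.7
tool_pos: [0.5487, -0.1886, 0.1507]
tool_rot: [3.141, 0.0, 1.571]
ft_force: [0.2, 0.5, 0.6]
width: 0.0769
gripper_force: 0.0
```

Call:
apply_moves(
  translation=[
    [0,0,0],
    [0,0,0],
    [0,0,0],
    [0,0,0],
    [0,0,0],
    [0,0,0],
    [0,0,0],
  ],
  twist=[
    [0,0,0],
    [0,0,0],
    [0,0,0],
    [0,0,0],
    [0,0,0],
    [0,0,0],
    [0,0,0],
  ],
  grip=-1,
)

```text
time_s: 12.4
tool_pos: [0.5485, -0.1886, 0.1507]
tool_rot: [3.141, 0.0, 1.571]
ft_force: [-0.1, 0.1, 4.0]
width: 0.0375
gripper_force: 59.9
```

Call:
apply_moves(
  translation=[
    [0,0,0.15],
    [0,0,0.3],
    [0,0,0.45],
    [0,0,0.6],
    [0,0,0.6],
    [0,0,0.6],
  ],
  twist=[
    [0,0,0],
    [0,0,0],
    [0,0,0],
    [0,0,0],
    [0,0,0],
    [0,0,0],
  ],
)

```text
time_s: 13.0
tool_pos: [0.5485, -0.1886, 0.1448]
tool_rot: [3.141, 0.0, 1.571]
ft_force: [-2.4, -0.1, 5.9]
width: 0.0374
gripper_force: 60.2
```

Call:
apply_moves(
  translation=[
    [0,0,0.05],
    [0,0,0.1],
    [0,0,0.1],
  ],
  twist=[
    [0,0,0],
    [0,0,0],
    [0,0,0],
  ],
)

```text
time_s: 13.3
tool_pos: [0.5485, -0.1886, 0.1442]
tool_rot: [3.141, 0.0, 1.571]
ft_force: [-3.8, 0.4, 8.2]
width: 0.0376
gripper_force: 60.4
```

```bash
python3 - <<'E'
from h import *
a=st(); s=r.snapshot("wrist"); st()
p=pts(s,np.ones((400,640),bool)); d=np.hypot(p[:,0]-.548,p[:,1]+.1885); k=(d<.017)&(p[:,2]>.14)&(p[:,2]<.18); print(k.sum(),np.percentile(p[k][:,2],[5,25,50,75,95]))
E
```

```text
13.3 [ 0.5485 -0.1886  0.1442] [3.141 0.    1.571] [-3.8  0.4  8.2] 0.0376 60.4
13.35 [ 0.5485 -0.1886  0.1442] [3.141e+00 1.000e-03 1.571e+00] [-3.4  0.5  9.5] 0.0377 60.4
3950 [0.16345435 0.16396874 0.1643343  0.16471403 0.16527055]
```

Call:
apply_moves(
  translation=[
    [0,0,0],
    [0,0,0],
    [0,0,0],
    [0,0,0],
    [0,0,0],
    [0,0,0],
    [0,0,0],
    [0,0,0],
  ],
  twist=[
    [0,0,-3],
    [0,0,-8],
    [0,0,-14],
    [0,0,-20],
    [0,0,-26],
    [0,0,-32],
    [0,0,-38],
    [0,0,-38],
  ],
)

```text
time_s: 14.15
tool_pos: [0.5493, -0.1888, 0.1444]
tool_rot: [3.14, 0.002, 2.237]
ft_force: [-1.1, 0.1, 7.0]
width: 0.0376
gripper_force: 60.3
```

Call:
apply_moves(
  translation=[
    [0,0,0],
    [0,0,0],
    [0,0,0],
    [0,0,0],
    [0,0,0],
    [0,0,0],
    [0,0,0],
    [0,0,0],
  ],
  twist=[
    [0,0,-3],
    [0,0,-8],
    [0,0,-14],
    [0,0,-20],
    [0,0,-26],
    [0,0,-34],
    [0,0,-42],
    [0,0,-42],
  ],
)

```text
time_s: 14.95
tool_pos: [0.5498, -0.1883, 0.1445]
tool_rot: [3.141, 0.004, 2.971]
ft_force: [0.8, 2.0, 7.5]
width: 0.0377
gripper_force: 60.3
```

```bash
python3 - <<'E'
from h import *
a=st(); print(a["torque"],a["joint_pos"]); s=r.snapshot("wrist"); save(s,"w7.png")
p=pts(s,np.ones((400,640),bool)); d=np.hypot(p[:,0]-.548,p[:,1]+.1885); k=(d<.017)&(p[:,2]>.14)&(p[:,2]<.18); print(k.sum(),np.percentile(p[k][:,2],[5,25,50,75,95]))
E
```

```text
14.95 [ 0.5498 -0.1883  0.1445] [3.141 0.004 2.971] [0.8 2.  7.5] 0.0377 60.3
[ 0.31581599 -0.19436105  0.11843049] [-5.38676698e-01  2.50992353e-01  1.66746811e+00  1.78316184e-03
  1.21973092e+00 -1.93922850e+00]
3945 [0.16371559 0.16425083 0.16462823 0.16498934 0.16555347]
```

View pics/w7.png

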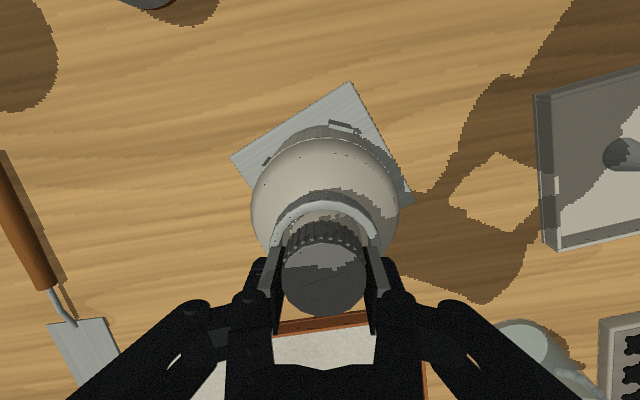

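Call:
apply_moves(
  translation=[
    [0,0,-0.4],
    [0,0,-0.9],
    [0,0,-1.6],
    [0,0,-2.4],
    [0,0,-3.4],
    [0,0,-4.4],
    [0,0,-5.4],
    [0,0,-6.4],
  ],
  twist=[
    [0,0,0],
    [0,0,0],
    [0,0,0],
    [0,0,0],
    [0,0,0],
    [0,0,0],
    [0,0,0],
    [0,0,0],
  ],
)

```text
time_s: 15.8
tool_pos: [0.5482, -0.1886, 0.2082]
tool_rot: [-3.141, 0.0, 2.968]
ft_force: [-0.3, 0.2, -0.9]
width: 0.0374
gripper_force: 60.8
```

Call:
apply_moves(
  translation=[
    [0,0,-1],
    [0,0,-1.8],
    [0,0,-2.3],
    [0,0,-2.3],
    [0,0,-2.3],
    [0,0,-2.3],
    [0,0,-2.3],
  ],
  twist=[
    [0,0,0],
    [0,0,0],
    [0,0,0],
    [0,0,0],
    [0,0,0],
    [0,0,0],
    [0,0,0],
  ],
)

```text
time_s: 16.5
tool_pos: [0.5481, -0.1883, 0.2297]
tool_rot: [3.141, -0.001, 2.968]
ft_force: [-0.4, 0.9, -0.1]
width: 0.0374
gripper_force: 60.8
```

```bash
python3 - <<'E'
from h import *
a=st(); s=r.snapshot("wrist")
P=pts(s,np.ones((400,640),bool))
d=np.hypot(P[:,0]-.549,P[:,1]+.1885); k=(d<.017)&(P[:,2]>.2)&(P[:,2]<.28); print("captop",k.sum(),np.percentile(P[k][:,2],[5,50,95]))
k=(d<.0295)&(d>.0245)&(P[:,2]>.136)&(P[:,2]<.15); t=P[k]; print("collar",k.sum(),t.min(0),t.max(0))
if k.sum()>20: print(np.linalg.lstsq(np.c_[t[:,:2]-[.548,-.1885],np.ones(len(t))],t[:,2],rcond=None)[0])
out=[s["frame"][100:400,140:500]]
s=r.snapshot("side"); out.append(cv2.resize(s["frame"][110:230,250:400],(360,300)))
cv2.imwrite("pics/f.png",np.hstack(out)[:,:,::-1]); st()
E
```

```text
16.5 [ 0.5481 -0.1883  0.2297] [ 3.141e+00 -1.000e-03  2.968e+00] [-0.4  0.9 -0.1] 0.0374 60.8
captop 3791 [0.24882702 0.24973501 0.25064921]
collar 959 [ 0.51961097 -0.2173913   0.13643185] [ 0.57299029 -0.15956352  0.1412192 ]
[1.69048288e-03 3.29665913e-05 1.39060561e-01]
16.6 [ 0.5482 -0.1884  0.2299] [ 3.141e+00 -1.000e-03  2.968e+00] [-0.3 -1.1 -0.1] 0.0375 60.8
```

View pics/f.png

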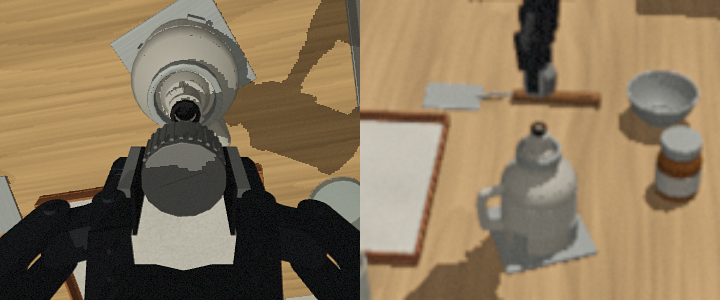

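```bash
python3 -c "
from h import *
print(r.close_job()); st()"
```

```text
the job is handed in; nothing more can be done
None
the job is handed in; nothing more can be done
```

The job is handed in at about 16.6 s: the wide collar lies flat on the flange, and the freed cap is held upright and still about 8 cm above its closed position, with nothing else touched.

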